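Open the touch-latch cupboard

TASK

The jar of screws is in the wider of the two low plywood cupboards, which has a push-to-open door without a handle. Press the door in near its free right-hand edge so that the catch lets go, draw back and let the spring set the door ajar, then put a fingertip behind the edge and push the door wide open, square to the cupboard's front, and come away. Do not grip the door, leave the narrower cupboard shut, and do not lift, move or knock over the loose things on and round them.

Things in the scene. Friction and masses are not known exactly. Their poses are not given: they have to be found in the camera images.
- wide_cupboard: the wider of two low plywood cupboards fixed to the bench, 155 mm wide, 160 deep, 130 high, no handle; origin on the bench under the middle of the carcase's front edge, x into the cupboard, y to the left as the robot sees it, z up. Along z the top is at +130 mm. The shut door's front face lies 20 mm in front of the origin (x = -20 mm)
- narrow_cupboard: the narrower of two low plywood cupboards fixed to the bench, 105 mm wide, 160 deep, 130 high, no handle; origin on the bench under the middle of the carcase's front edge, x into the cupboard, y to the left as the robot sees it, z up. Along z the top is at +130 mm. The shut door's front face lies 20 mm in front of the origin (x = -20 mm)
- wide_door (a joint): angle of the wider cupboard's door (rad): 0 shut on its catch, grows as it swings out towards the robot and to the left, up to 1.65; pressed in it reads slightly negative (stop at -0.04). Freed, a spring pusher sets it ajar at about 0.4, where it rests by friction; from there it swings easily (about 0.3 N m at 1 rad/s) and stays where left. The freed catch does not take again
- narrow_door (a joint): angle of the narrower cupboard's door (rad), which has the same kind of hinge, catch and sign; 0 shut
- wide_door_press (a point): place to press, on the wider door's front face, 25 mm from its free right edge, 95 mm above the bench; turns with the door (shut: x into the cupboard, y to the hinge, z up). Pressed in there by 3 to 5 mm with 3 to 5 N (hard stop soon after), the catch lets go and the door springs out when the finger draws back. It cannot be pulled open
- wide_door_hinge (a point): on the wider door's upright hinge axis at its left (+y) edge, where steel hinges show; 130 mm above the bench, in the plane of the door's back face. The door is 155 mm wide from here to its free edge, 12 thick, from 6 to 128 mm above the bench
- wide_door_face: front half of the wider door's thickness; origin at the middle of its front face, same axes as the press point
- wide_door_back: rear half of the wider door's thickness; origin 3 mm in front of the middle of its rear face, axes as the press point. The catch's hook and the pusher lie low behind it, 20 to 35 mm above the bench, so a finger can reach in from above near the free edge when the door is ajar
- tape_measure: yellow tape measure, 63 x 99 x 37 mm, loose on the bench; origin at its underside
- sand_block: cork sanding block, 62 x 112 x 29 mm, lying loose on top of the narrower cupboard; origin at its underside
- round_tin: flat round tin, 99 mm across, 24 high, loose on the bench; origin at its underside
- bit_box: small flat drill-bit case, 58 x 100 x 30 mm, loose on the bench; origin at its underside
- glue_bottle: glue bottle, 56 mm across, 170 high, loose, standing between the cupboards; origin at its underside

How it is judged:
By the outcome, as a careful person would: the job done as asked, in the order asked, and still so for the second after the job is handed in, with the robot touching nothing.
It also fails if it takes over 48 s, if anything falls off the work surface, if the arm or the gripper's body presses on something with over 40 N, if the wrist force passes 120 N, or if a joint passes its speed limit or range.

ROBOT

A 7-joint arm with a two-finger parallel gripper is mounted at the origin on a cart in front of the work surface, level with it; the furniture and walls round the work are solid. World frame = base frame: x ahead of the robot, y to its left, z up, the work surface at z = 0. Lengths are in mm, angles in rad, forces in N, time in s.
With the tool pointing down it reaches from about 425 to 950 mm from the base axis. Payload 4.7 kg.
Tool frame: the origin (TCP) lies between the finger pads; the fingertips stand robot.tips_ahead ahead of it and the grasp point (between the pads) lies 11 mm behind it (robot.tips_ahead is the distance from the TCP to the fingertips, in mm); z points along the fingers, y is the line along which they close (so a half turn about z gives the same grasp; the last joint's range is limited). The gripper opens to 87 mm and grips with 3 to 60 N. Pads are 19 mm wide; open, the fingers measure 117 mm over their backs; the gripper's body (75 mm by 190 mm) begins 51 mm behind the grasp point.
Start: joints at [1.248, 0.469, -0.049, 1.532, 0.024, 1.141, -0.082], TCP at [195.521, -646.081, 230.573] pointing down, gripper open.
Joint ranges: [-2.59, 2.59], [-0.33, 1.99], [-1.39, 1.29], [0.1, 2.45], [-1.04, 4.18], [0.21, 1.99], [-2.66, 2.66]. Speed limits (rad/s): [2.57, 2.57, 3.14, 3.14, 3.14, 3.14, 3.14].

INTERFACE

Orientations are given as a unit quaternion [x, y, z, w].
In Python, from plant import telemetry, viewer, robot gives the robot as it stands.
- The arm moves only by the tool drive_tool, never from a script. Its argument "steps" is one flat list of numbers, 7 for each row, row after row: the opening in per cent of the stroke, from 0 (shut) to 100 (fully open), then the shift along the world's x, y, z in m, then the turn, a rotation vector about the world's x, y, z in degrees. A call has 1 to 12 rows; each row shifts and turns the commanded pose from where the row before left it; what a row does not reach is not made up. A row lasts 1/8 s, in which the tool goes at most 62.5 mm and 10.7 degrees, less where a joint would pass 70% of its speed; a pose out of reach is approached as far as the arm can. A call is refused whole if a number of a shift passes 0.0625 or a number of a turn 10.7, either way. A call with a gripper value outside its range is refused whole. The fingers move at their own pace and stop on an object; "grip_force" is the grip in N (left out, the last holds). Time passes only in rows, so rows that do not move let the fingers close. It gives the time, the measured TCP pose, the force, the opening and the grip force at its end, in the units of the state.
- telemetry.sense(): the state, without advancing time (a new reading comes with each control period).
- viewer.grab_frame(name): name is "scene" or "top" or "wrist"; returns a dict with "frame" (480x640x3 uint8, red, green, blue), "intrinsics" (3x3 intrinsics, pixels), "R" (3x3) and "t" (3): a world point X has camera coordinates R X + t; the wrist camera has in their place "mount" (4x4, takes a point from camera to tool coordinates, whose origin is the TCP and whose axes are the flange's). Camera axes: x right, y down, z forward; pixel columns grow to the right and rows downward; lengths in mm; the calibration is good to about 2 mm. A picture is of the moment at which its call begins: read the wrist's pose just before it. There is no depth.
- robot.close_job(): hands the job in; it is judged then, once.
The state is a dict: "time": time; "joint_positions": joint angles; "qvel": joint speeds; "joint_efforts": joint torques, N m; "tcp_pos": TCP position; "eef_rot": TCP orientation; "wrist_force": force on the tool from outside, world axes, zero at the start; "ft_torque": the same for the moment, N m; "gripper_width": opening from 0.0 (shut) to 1.0 (fully open); "grip_force": force on a finger pad.
Only numpy, scipy, OpenCV 4.12 (cv2) and the standard library are available. Lean on these libraries where they do the work, as an engineer would, in place of code of your own. Each camera call takes 0.05 s, during which the arm holds its last target. There are 200 camera calls.

## Working session

There is one attempt and no reset: what is moved stays moved. The work goes in short steps, Python scripts to look and compute and a tool call to move; the robot and the scene stay as the last step left them, time stands still between calls to the robot, and variables do not carry over. Pictures are saved under pics/ and viewed, at most 10 in all, crops included, and the job is handed in when it is done.

Besides the shell and the picture viewer there is one more tool, called after "Emit:" as name(argument=value, ...), one argument or row to a line, values as JSON. drive_tool: Moves the arm, as the interface text tells. Its arguments: {"type":"object","properties":{"steps":{"type":"array"},"grip_force":{"type":"number"}},"required":["steps"]}

```bash
mkdir -p pics; ls
python3 - <<'E'
from plant import telemetry, viewer, robot
import cv2,numpy as np
np.set_printoptions(suppress=True,precision=4)
print(telemetry.sense(),robot.tips_ahead)
for n in ("scene","top"):
    f=viewer.grab_frame(n); cv2.imwrite(f"pics/{n}0.png",f["frame"][:,:,::-1])
    print(n,f["intrinsics"],f["R"],f["t"])
E
```

```text
pics
{'time': 0.0, 'joint_positions': array([ 1.2481,  0.4695, -0.0486,  1.5337,  0.024 ,  1.141 , -0.0823]), 'qvel': array([-0.0005,  0.0001,  0.0005, -0.0002, -0.0011,  0.0013,  0.0009]), 'joint_efforts': array([  0.0007, -50.7976,  -0.08  , -23.6157,  -0.0613,   0.0379,
         0.0002]), 'tcp_pos': array([ 195.3635, -645.4975,  229.4794]), 'eef_rot': array([ 0.9892,  0.1464, -0.0002, -0.001 ]), 'wrist_force': array([-0.1063,  0.1816,  0.2428]), 'ft_torque': array([ 0.0415,  0.0031, -0.0108]), 'grip_force': 0.0, 'gripper_width': 1.0010127963125184} 8.0
scene [[552.8866   0.     318.8558]
 [  0.     552.8866 244.1774]
 [  0.       0.       1.    ]] [[-0.7973 -0.6031  0.0243]
 [-0.3478  0.4262 -0.8351]
 [ 0.4933 -0.6743 -0.5496]] [ 404.0217  292.4941 1153.3517]
top [[438.4246   0.     314.3883]
 [  0.     438.4246 238.5268]
 [  0.       0.       1.    ]] [[ 0.0033 -0.9999  0.0119]
 [-0.9808 -0.0056 -0.1951]
 [ 0.1951 -0.011  -0.9807]] [ -43.4079  561.9632 1208.0303]
```

View pics/scene0.png

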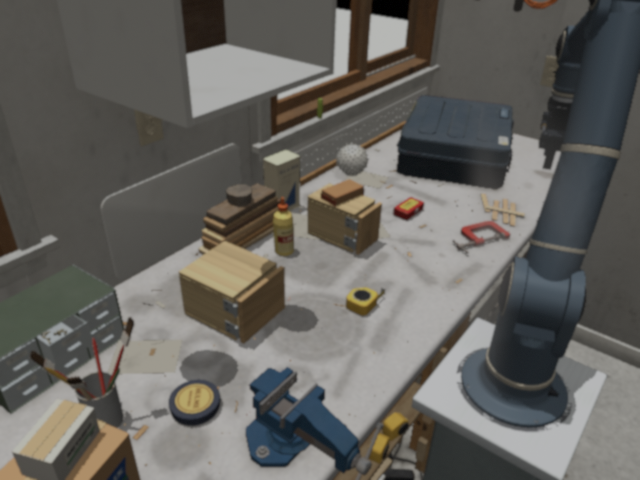

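View pics/top0.png

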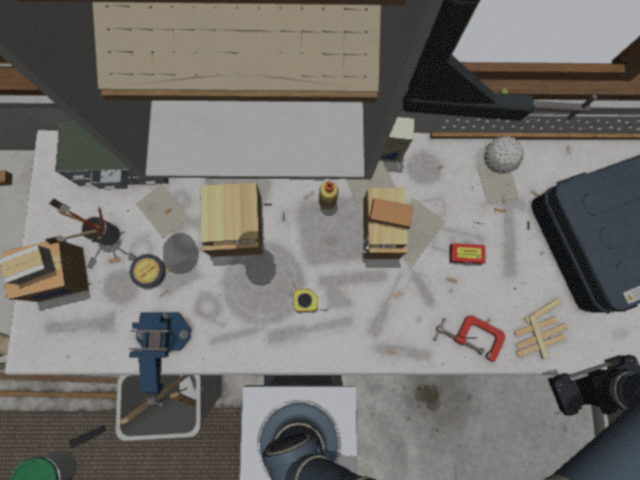

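The top view shows the wide cupboard at cols 201–262, rows 183–255, and the narrow one at cols 364–408. The tape measure is at (305,300), in front. I'll crop in for the door edges.

```bash
cat > h.py <<'E'
import numpy as np,cv2
from plant import telemetry, viewer, robot
np.set_printoptions(suppress=True,precision=3)
def ray(f,u,v,z):
    K,R,t=f["intrinsics"],f["R"],f["t"]; c=-R.T@t
    d=R.T@np.linalg.inv(K)@[u,v,1]; return c+d*(z-c[2])/d[2]
def proj(f,X):
    p=f["intrinsics"]@(f["R"]@np.asarray(X,float)+f["t"]); return p[:2]/p[2]
E
python3 - <<'E'
from h import *
a=cv2.imread("pics/top0.png")[170:320,190:340]; b=cv2.imread("pics/scene0.png")[235:345,170:300]
cv2.imwrite("pics/c0.png",np.hstack([cv2.resize(a,(400,400),interpolation=2),cv2.resize(b,(400,int(400*110/130)),interpolation=2)[:338]]) if 0 else np.vstack([cv2.resize(a[:95,:100],(600,570)//np.array(2) if 0 else (300,285),interpolation=2).repeat(1,1),np.zeros((0,300,3),np.uint8)]))
x=cv2.resize(a[:100,:90],(540,600),interpolation=cv2.INTER_CUBIC); cv2.imwrite("pics/c1.png",x)
f=viewer.grab_frame("top")
for n,u,v,z in [("FL",203,255,130),("FR",262,253,130),("tape",305,300,37),("tin",147,270,24),("glue",329,186,170),("vise",165,315,60)]: print(n,ray(f,u,v,z))
E
```

```text
FL [500.628 258.436 130.   ]
FR [506.89  100.623 130.   ]
tape [387.36  -14.976  37.   ]
tin [472.6  444.05  24.  ]
glue [683.205 -78.313 170.   ]
vise [343.372 371.479  60.   ]
```

View pics/c1.png

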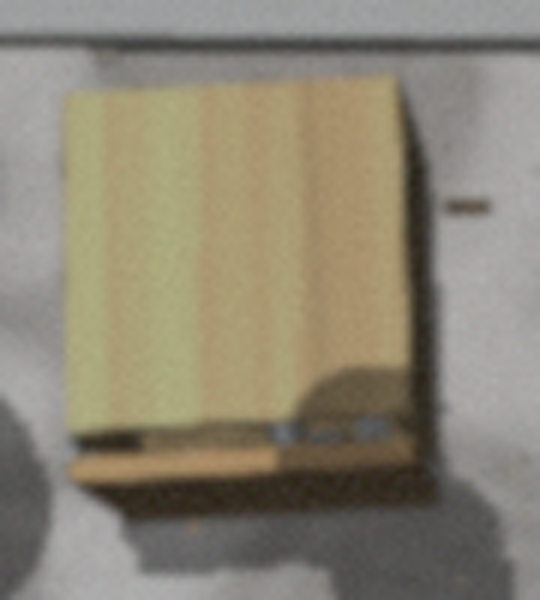

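The crop shows the door's front top edge from pixel (201.7,250) to (258.7,247.3). The carcase's front top edge runs from (201.7,242) to (258.3,240), and its back corners are (200.8,185.8) and (256.2,182.8).

Run:
```python
from h import *
f=viewer.grab_frame("top"); s=viewer.grab_frame("scene")
P={n:ray(f,u-.0,v,z) for n,u,v,z in [("dl",201.7,250,128),("dr",258.7,247.3,128),("cl",201.7,242,130),("cr",258.3,240,130),("bl",200.8,185.8,130),("br",256.2,182.8,130)]}
for n in P: print(n,P[n])
D=lambda a,b:(np.linalg.norm(P[a]-P[b]),np.degrees(np.arctan2(*(P[b]-P[a])[[1,0]])))
print(D("dl","dr"),D("cl","cr"),D("bl","br"),D("cl","bl"),D("cr","br"))
# fit pose of the cupboard: template points local
from scipy.optimize import least_squares
L=dict(dl=(-20,77.5),dr=(-20,-77.5),cl=(0,77.5),cr=(0,-77.5),bl=(160,77.5),br=(160,-77.5))
T=lambda p,q:np.array([p[0]+np.cos(p[2])*q[0]-np.sin(p[2])*q[1],p[1]+np.sin(p[2])*q[0]+np.cos(p[2])*q[1]])
r=least_squares(lambda p:np.concatenate([T(p,L[n])-P[n][:2] for n in L]),[520,180,0.05])
print(r.x,r.fun.reshape(-1,2))
for q,z in [((-20,-77.5),128),((-20,77.5),128),((-20,77.5),6),((160,77.5),130),((-20,-77.5),6)]: 
    X=[*T(r.x,q),z]; print(X,proj(s,X),proj(f,X))
```

```text
dl [514.543 263.132 128.   ]
dr [522.753 110.151 128.   ]
cl [536.078 263.801 130.   ]
cr [542.43  111.557 130.   ]
bl [694.307 274.72  130.   ]
br [704.102 121.941 130.   ]
(np.float64(153.2016519852691), np.float64(-86.92823080300657)) (np.float64(152.37623970456247), np.float64(-87.61089944458077)) (np.float64(153.09289928224024), np.float64(-86.33173253747233)) (np.float64(158.60539103531076), np.float64(3.9476436930059875)) (np.float64(162.00512633051625), np.float64(3.6748914597698676))
[539.118 188.107   0.06 ] [[-0.001  1.148]
 [ 1.012 -0.596]
 [-1.571  1.669]
 [ 1.299 -0.813]
 [-0.083  0.269]
 [-0.656 -1.677]]
[np.float64(523.7646468215532), np.float64(109.55455434396202), 128] [285.47 266.04] [258.932 246.932]
[np.float64(514.5425197664283), np.float64(264.27996393327004), 128] [241.313 301.091] [201.272 249.998]
[np.float64(514.5425197664283), np.float64(264.27996393327004), 6] [244.218 343.936] [211.197 256.971]
[np.float64(694.2236405798183), np.float64(274.98953083599577), 130] [179.548 270.805] [200.701 185.828]
[np.float64(523.7646468215532), np.float64(109.55455434396202), 6] [285.919 307.15 ] [263.535 254.168]
```

Emit:
drive_tool(
  steps=[0,0.02,0.04,0,0,0,-1.1,0,0.02,0.04,0,0,0,-1.1,0,0.02,0.04,0,0,0,-1.1,0,0.02,0.04,0,0,0,-1.1,0,0.02,0.04,0,0,0,-1.1,0,0.02,0.04,0,0,0,-1.1,0,0.027,0.04,0,0,0,-1.1,0,0.027,0.04,0,0,0,-1.1,0,0.027,0.04,0,0,0,-1.1,0,0.027,0.04,0,0,0,-1.1,0,0.027,0.04,0,0,0,-1.1,0,0,0.042,0,0,0,-1.1],
)

```text
time: 1.75
tcp_pos: [452.3, -162.3, 230.7]
eef_rot: [0.999, 0.032, 0.001, -0.0]
wrist_force: [0.2, -0.1, 0.6]
gripper_width: 0.005
grip_force: 0.0
```

Emit:
drive_tool(
  steps=[0,0,0.042,0,0,0,0,0,0,0.042,0,0,0,0,0,0,0.042,0,0,0,0,0,0,0.042,0,0,0,0,0,0,0.042,0,0,0,0,0,0,0.042,0,0,0,0,0,0,0.042,0,0,0,0,0,0,0,0,0,0,0,0,0,0,0,0,0,0],
)

```text
time: 2.88
tcp_pos: [450.4, 129.2, 230.4]
eef_rot: [1.0, 0.032, -0.0, 0.0]
wrist_force: [-0.0, 0.3, 0.1]
gripper_width: 0.008
grip_force: 0.0
```

Run:
```python
from h import *
from scipy.spatial.transform import Rotation as Ro
q=telemetry.sense(); print(q["time"],q["tcp_pos"],Ro.from_quat(q["eef_rot"]).as_matrix(),q["gripper_width"],q["joint_positions"])
w=viewer.grab_frame("wrist"); s=viewer.grab_frame("scene"); t=viewer.grab_frame("top")
cv2.imwrite("pics/w1.png",w["frame"][:,:,::-1])
a=cv2.resize(s["frame"][150:370,130:430],(600,440),interpolation=2); cv2.imwrite("pics/s1.png",a[:,:,::-1])
np.save("pics/mount.npy",w["mount"]); print(w["mount"],w["intrinsics"])
# shelf front-right corner: scene (333,72), top (363,178)
f=lambda F,u,v:np.array([[*( (np.array([u,v][i])*(F["R"][2])-(F["intrinsics"]@F["R"])[i]) ),-(F["intrinsics"]@F["t"])[i]*-1*1 - [u,v][i]*F["t"][2]] for i in (0,1)])
M=np.vstack([f(s,333,72),f(t,363,178)]); print(np.linalg.lstsq(M[:,:3],M[:,3],rcond=None)[0])
```

```text
2.875 [450.445 129.234 230.41 ] [[ 0.998  0.063 -0.   ]
 [ 0.063 -0.998 -0.001]
 [-0.     0.001 -1.   ]] 0.00809217399919152 [ 0.129  0.173 -0.556  1.979  0.107  1.019 -1.985]
[[  -0.001   -0.966   -0.26    70.032]
 [   1.      -0.001   -0.001   -0.345]
 [   0.001   -0.26     0.966 -152.305]
 [   0.       0.       0.       1.   ]] [[373.209   0.    321.1  ]
 [  0.    373.209 237.736]
 [  0.      0.      1.   ]]
[ 584.203 -129.638  507.888]
```

View pics/w1.png

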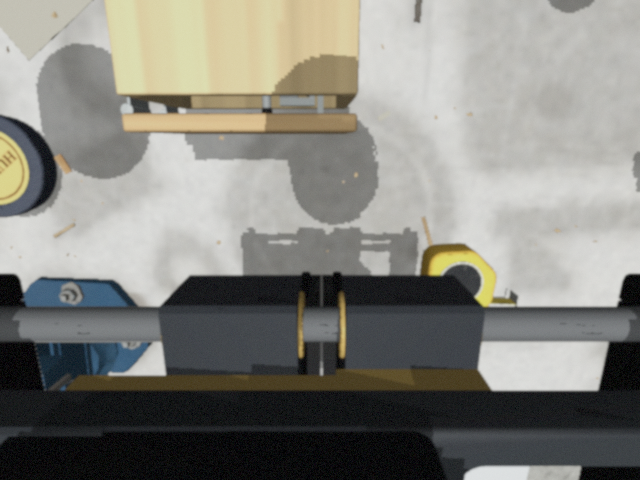

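View pics/s1.png

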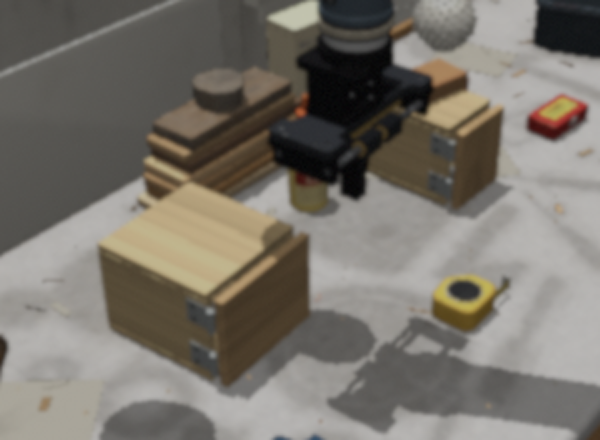

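The wrist view shows the shut door's front top edge from (123,131) to (356,131). The tape measure at (457,275) is well clear.

Run:
```python
from h import *
from scipy.spatial.transform import Rotation as Ro
s=telemetry.sense(); w=viewer.grab_frame("wrist")
R=Ro.from_quat(s["eef_rot"]).as_matrix(); M=w["mount"]
Rc=R@M[:3,:3]; c=R@M[:3,3]+s["tcp_pos"]
F=dict(intrinsics=w["intrinsics"],R=Rc.T,t=-Rc.T@c)
for u,v,z in [(123,131,128),(356.5,131,128),(118,95,130),(358,95,130),(457,275,37),(130,350,40)]: print(ray(F,u,v,z))
```

```text
[516.805 263.346 128.   ]
[525.939 110.348 128.   ]
[538.8  263.78 130.  ]
[547.893 111.429 130.   ]
[397.717  -8.215  37.   ]
[296.607 318.069  40.   ]
```

Emit:
drive_tool(
  steps=[0,0.01,0.0015,-0.032,0,-2.5,0,0,0.01,0.0015,-0.032,0,-2.5,0,0,0.01,0.0015,-0.032,0,-2.5,0,0,0.01,0.0015,-0.032,0,-2.5,0,0,0.006,0,0,0,0,0,0,0.003,0,0,0,0,0,0,0.002,0,0,0,0,0,0,0,0,0,0,0,0],
)

```text
time: 4.08
tcp_pos: [502.4, 135.9, 103.6]
eef_rot: [0.996, 0.031, 0.088, 0.003]
wrist_force: [0.1, 0.6, -0.4]
gripper_width: 0.004
grip_force: 0.0
```

Creep up to contact.

Emit:
drive_tool(
  steps=[0,0.002,0,0,0,0,0,0,0.002,0,0,0,0,0,0,0.002,0,0,0,0,0,0,0.001,0,0,0,0,0,0,0.001,0,0,0,0,0],
)

```text
time: 4.7
tcp_pos: [509.5, 135.9, 102.5]
eef_rot: [0.996, 0.032, 0.087, 0.003]
wrist_force: [-0.9, -0.1, 0.7]
gripper_width: 0.004
grip_force: 0.0
```

Emit:
drive_tool(
  steps=[0,0.001,0,0,0,0,0,0,0.001,0,0,0,0,0],
)

```text
time: 4.95
tcp_pos: [511.6, 135.9, 102.6]
eef_rot: [0.996, 0.032, 0.087, 0.003]
wrist_force: [0.3, -1.0, 0.3]
gripper_width: 0.001
grip_force: 0.0
```

Emit:
drive_tool(
  steps=[0,0.001,0,0,0,0,0,0,0.001,0,0,0,0,0],
)

```text
time: 5.2
tcp_pos: [513.6, 135.9, 102.6]
eef_rot: [0.996, 0.032, 0.087, 0.003]
wrist_force: [-0.3, 0.0, -0.2]
gripper_width: 0.004
grip_force: 0.0
```

Emit:
drive_tool(
  steps=[0,0.001,0,0,0,0,0,0,0.001,0,0,0,0,0],
)

```text
time: 5.45
tcp_pos: [515.6, 135.9, 102.6]
eef_rot: [0.996, 0.032, 0.087, 0.003]
wrist_force: [-0.5, -0.8, 0.5]
gripper_width: 0.002
grip_force: 0.3
```

Emit:
drive_tool(
  steps=[0,0.001,0,0,0,0,0,0,0.001,0,0,0,0,0],
)

```text
time: 5.7
tcp_pos: [516.7, 135.9, 102.4]
eef_rot: [0.996, 0.032, 0.086, 0.003]
wrist_force: [-2.4, 0.7, 2.7]
gripper_width: 0.005
grip_force: 1.8
```

Emit:
drive_tool(
  steps=[0,0.001,0,0,0,0,0,0,0.001,0,0,0,0,0],
)

```text
time: 5.95
tcp_pos: [519.1, 135.8, 102.4]
eef_rot: [0.996, 0.032, 0.087, 0.003]
wrist_force: [-3.2, 0.6, 1.1]
gripper_width: 0.008
grip_force: 1.7
```

Emit:
drive_tool(
  steps=[0,0.001,0,0,0,0,0,0,0,0,0,0,0,0],
)

```text
time: 6.2
tcp_pos: [520.5, 135.9, 102.4]
eef_rot: [0.996, 0.032, 0.087, 0.003]
wrist_force: [-3.8, -0.1, 1.1]
gripper_width: 0.003
grip_force: 1.6
```

Emit:
drive_tool(
  steps=[0,0.0007,0,0,0,0,0,0,0,0,0,0,0,0],
)

```text
time: 6.45
tcp_pos: [521.1, 135.9, 102.5]
eef_rot: [0.996, 0.032, 0.087, 0.003]
wrist_force: [-3.2, 0.2, 1.2]
gripper_width: 0.003
grip_force: 1.8
```

Emit:
drive_tool(
  steps=[0,-0.01,0,0,0,0,0,0,-0.02,0,0,0,0,0,0,-0.025,0,0,0,0,0,0,-0.025,0,0,0,0,0,0,-0.02,0,0.01,0,0,0,0,0,0,0.04,0,2.5,0,0,0,0,0.04,0,2.5,0,0,0,0,0.04,0,2.5,0,0,0,0,0,0,2.5,0],
)

```text
time: 7.58
tcp_pos: [424.0, 136.8, 236.4]
eef_rot: [0.999, 0.031, 0.005, -0.001]
wrist_force: [-0.5, 0.1, 0.2]
gripper_width: 0.009
grip_force: 0.0
```

Run:
```python
from h import *
s=telemetry.sense(); print(s["time"],s["tcp_pos"],s["eef_rot"],s["wrist_force"])
w=viewer.grab_frame("wrist"); t=viewer.grab_frame("top")
a=cv2.resize(t["frame"][165:345,180:350],(453,480),interpolation=2)
cv2.imwrite("pics/w2.png",np.hstack([cv2.resize(w["frame"][:300,:520],(520*2//3,200)).copy(),np.zeros((200,453,3),np.uint8)])[:0] if 0 else w["frame"][:320,:,::-1])
```

```text
7.575 [423.976 136.791 236.379] [ 0.999  0.031  0.005 -0.001] [-0.454  0.088  0.203]
```

View pics/w2.png

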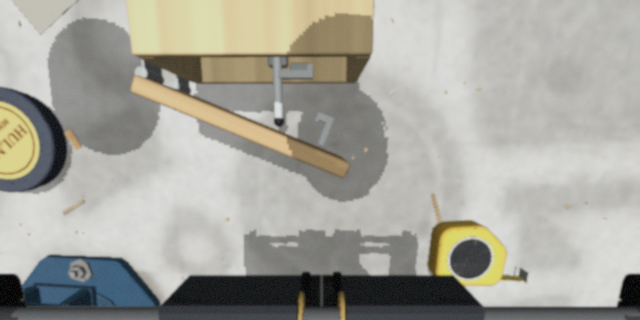

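The door is ajar: its free edge is at about (348,170), the hinge end at (135,85), and the pusher rod shows behind it at (279,120). Next I'll go in from the right of the edge and move behind it.

Emit:
drive_tool(
  steps=[0,0.023,-0.0125,0,0,0,0,0,0.023,-0.0125,0,0,0,0,0,0.023,-0.0125,0,0,0,0,0,0.023,-0.0125,0,0,0,0,0,0,0,-0.035,0,0,0,0,0,0,-0.035,0,0,0,0,0,0,-0.035,0,0,0,0,0,0,-0.035,0,0,0,0,0,0,0,0,0,0],
)

```text
time: 8.8
tcp_pos: [511.6, 84.6, 89.7]
eef_rot: [0.999, 0.032, -0.003, 0.001]
wrist_force: [0.1, -0.1, -0.2]
gripper_width: 0.008
grip_force: 0.0
```

Emit:
drive_tool(
  steps=[0,0,0.01,0,0,0,0,0,0,0.01,0,0,0,0,0,0,0.01,0,0,0,0,0,0,0.01,0,0,0,0,0,0,0,0,0,0,0],
)

```text
time: 9.43
tcp_pos: [513.2, 127.3, 92.9]
eef_rot: [0.999, 0.033, 0.0, -0.0]
wrist_force: [0.8, -0.2, 0.2]
gripper_width: 0.009
grip_force: 0.0
```

Emit:
drive_tool(
  steps=[0,-0.008,0.0055,0,0,0,0,0,-0.008,0.0055,0,0,0,0,0,-0.0056,0.0025,0,0,0,0,0,-0.0056,0.0025,0,0,0,0,0,-0.0056,0.0025,0,0,0,0,0,-0.0056,0.0025,0,0,0,0,0,-0.0056,0.0025,0,0,0,0,0,-0.0056,0.0025,0,0,0,0,0,-0.0056,0.0025,0,0,0,0,0,-0.0056,0.0025,0,0,0,0],
)

```text
time: 10.68
tcp_pos: [452.0, 157.1, 92.6]
eef_rot: [0.999, 0.032, -0.0, 0.0]
wrist_force: [1.5, -1.1, 1.1]
gripper_width: 0.009
grip_force: 0.4
```

Emit:
drive_tool(
  steps=[0,-0.0045,0.0047,0,0,0,0,0,-0.0045,0.0047,0,0,0,0,0,-0.0045,0.0047,0,0,0,0,0,-0.0045,0.0047,0,0,0,0,0,-0.0045,0.0047,0,0,0,0,0,-0.0045,0.0047,0,0,0,0,0,-0.0045,0.0047,0,0,0,0,0,-0.0045,0.0047,0,0,0,0],
)

```text
time: 11.68
tcp_pos: [416.0, 194.8, 92.5]
eef_rot: [0.999, 0.032, -0.0, 0.0]
wrist_force: [1.2, 0.4, -0.2]
gripper_width: 0.003
grip_force: 0.4
```

Emit:
drive_tool(
  steps=[0,-0.0022,0.0045,0,0,0,0,0,-0.0022,0.0045,0,0,0,0,0,-0.0022,0.0045,0,0,0,0,0,-0.002,0.0045,0,0,0,0,0,-0.002,0.0045,0,0,0,0,0,-0.0018,0.0045,0,0,0,0,0,-0.0015,0.0045,0,0,0,0,0,-0.0013,0.0045,0,0,0,0,0,-0.0011,0.004,0,0,0,0,0,-0.0006,0.003,0,0,0,0,0,-0.0003,0.002,0,0,0,0,0,0,0,0,0,0,0],
)

```text
time: 13.18
tcp_pos: [399.1, 239.7, 92.5]
eef_rot: [0.999, 0.032, -0.0, -0.0]
wrist_force: [-0.0, -0.3, -0.4]
gripper_width: 0.004
grip_force: 0.0
```

Run:
```python
from h import *
s=telemetry.sense(); print(s["time"],s["tcp_pos"],s["wrist_force"])
w=viewer.grab_frame("wrist")
cv2.imwrite("pics/w3.png",w["frame"][:,:,::-1])
```

```text
13.175 [399.075 239.745  92.542] [-0.003 -0.294 -0.351]
```

View pics/w3.png

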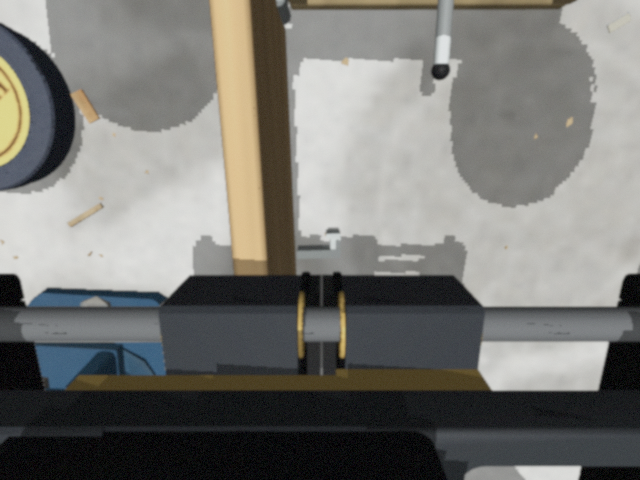

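The open door's top left edge runs from (211,0) to (233,265) and its right edge from (249,0) to (268,270). I'll work out its angle.

```bash
cat >> h.py <<'E'
def wf(s,w):
    from scipy.spatial.transform import Rotation as Ro
    R=Ro.from_quat(s["eef_rot"]).as_matrix(); M=w["mount"]
    Rc=R@M[:3,:3]; c=R@M[:3,3]+s["tcp_pos"]
    return dict(intrinsics=w["intrinsics"],R=Rc.T,t=-Rc.T@c)
E
python3 - <<'E'
from h import *
F=wf(telemetry.sense(),viewer.grab_frame("wrist"))
def d(a,b,z):
    A,B=ray(F,*a,z),ray(F,*b,z); v=A-B; print(A,B,np.arctan2(v[1],v[0]))
d((211,0),(233,265),128); d((249,0),(268,270),128); d((300,3),(560,6),130)
E
```

```text
[503.704 277.205 128.   ] [426.457 271.054 128.   ] 0.07946511973324806
[504.355 266.706 128.   ] [425.426 259.455 128.   ] 0.09160004447916963
[503.886 252.442 130.   ] [507.552 181.595 130.   ] 1.6224928326911419
```

Emit:
drive_tool(
  steps=[0,0,0.0015,0,0,0,0,0,0,0.0012,0,0,0,0,0,0,0.0006,0,0,0,0,0,0,0,0,0,0,0,0,0,-0.015,0,0,0,0,0,0,-0.025,0,0,0,0,0,0,-0.02,0.03,0,0,0,0,0,-0.02,0.045,0,0,0,0,0.005,-0.02,0.05,0,0,0,0,0.01,-0.01,0.03,0,0,0,0,0,0,0,0,0,0],
)

```text
time: 14.65
tcp_pos: [416.0, 131.4, 249.7]
eef_rot: [1.0, 0.03, 0.003, -0.0]
wrist_force: [0.2, 0.5, -0.7]
gripper_width: 0.003
grip_force: 0.0
```

Run:
```python
from h import *
s=telemetry.sense(); print(s["time"],s["tcp_pos"],s["wrist_force"])
w=viewer.grab_frame("wrist")
cv2.imwrite("pics/w4.png",w["frame"][:320,:,::-1])
```

```text
14.65 [415.975 131.449 249.687] [ 0.173  0.489 -0.749]
```

View pics/w4.png

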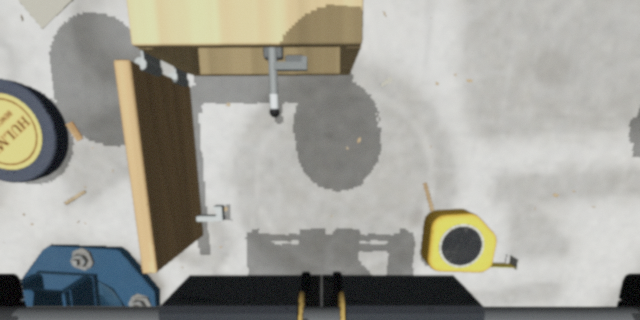

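The door stands open, its top edges running from (115,62) to (143,272) and from (131,60) to (157,270). The carcase's front top edge runs from (132,47) to (360,44).

Run:
```python
from h import *
s=telemetry.sense();w=viewer.grab_frame("wrist");F=wf(s,w)
g=cv2.cvtColor(w["frame"],cv2.COLOR_RGB2GRAY).astype(float)
def d(a,b,z):
    A,B=ray(F,*a,z),ray(F,*b,z); v=A-B; print(A,B,np.arctan2(v[1],v[0]))
d((115,62),(143,272),128); d((131,60),(157,270),128); d((132,46),(360,44),130)
# refined left/right edge of the light strip: strongest gradients per row near the guess
rows=np.arange(80,260,6)
for x0,x1,sg in ((115,143,0),(131,157,0)):
    pts=[]
    for r in rows:
        c=x0+(x1-x0)*(r-62)/210; k=np.arange(int(c)-5,int(c)+7)
        gr=np.abs(cv2.GaussianBlur(g,(0,0),1)[r,k+1]-cv2.GaussianBlur(g,(0,0),1)[r,k-1]); pts.append((r,(k*gr**3).sum()/(gr**3).sum()))
    p=np.polyfit(*np.array(pts).T,1); d((np.polyval(p,80),80),(np.polyval(p,260),260),128)
```

```text
[524.972 277.603 128.   ] [375.695 268.286 128.   ] 0.062329768500445665
[526.854 266.792 128.   ] [377.996 257.371 128.   ] 0.06320823676185107
[535.109 264.571 130.   ] [545.282 114.57  130.   ] 1.6385126576270606
[513.701 277.842 128.   ] [385.341 270.766 128.   ] 0.055070809569284895
[514.332 267.307 128.   ] [386.065 258.718 128.   ] 0.06686455490511274
```

The door's yaw is about 0.062 rad and the cupboard's is 0.06–0.068, so it stands at 90° within about half a degree. The arm is clear of everything, so I'm handing in.

```bash
python3 -c "
from plant import robot; print(robot.close_job())"
```

```text
the job is handed in; nothing more can be done
None
```

I pressed the wide cupboard's door to free the catch, let it spring ajar, then pushed it open from behind until it was square to the front (about 90° by camera); the arm drew clear without gripping the door, nothing else was touched as far as the pictures and force readings show, and the job was handed in at about 15 s.

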